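# Set the air regulator to 4 and hold the dead-man valve lever in the green

## Task

Set the air regulator for the leak test: turn its blue cap until the yellow pointer clicks in at 4, and let go of it. Then press the red pad of the spring-return valve lever down with the fingers until its yellow pointer stands in the green band of the quadrant, never pushing it into the red, and finish while still holding it there, with the cap left at 4. Leave the tools and parts lying about the bench where they are.

Things in the scene. Friction and masses are not known exactly. Their poses are not given: they have to be found in the camera images.
- regulator: Air regulator fixed to the bench: dark base plate 110 x 110 x 12 mm, aluminium body 56 mm square, on top a round black scale plate 104 mm across (top 82 mm above the bench) with the blue cap upright in its middle. White numbers 0 to 8 round the plate, 20 degrees apart, rising clockwise from above: 4 lies along this frame's +x, 0 towards +y, 8 towards -y. Origin: centre of the underside; z up.
- cap_grip (a point): Point on the upright axis of the blue cap, 109 mm above the bench, a good height to grip. The cap is a knurled cylinder 48 mm in diameter from 83 to 127 mm above the bench, free to be gripped from above with any yaw. x of this frame lies along the yellow pointer line on its top and side, pointing outwards; z up.
- cap (a joint): Angle of the cap in rad: 0 with the pointer at number 0, growing clockwise seen from above, 0.3491 (20 degrees) per number, so number 4 is at 1.396. Stops just beyond 0 and 8. It clicks in at every number and, let go, settles at the nearest; turning takes at most about 0.1 Nm. It starts between 0 and 2.3 numbers up.
- valve: Dead-man valve fixed to the bench: dark base plate 200 (x) x 90 x 12 mm, aluminium pedestal at its +x end (top 125 mm above the bench) carrying the hinge; the lever points to -x of this frame. On each side of it, 24 to 34 mm off its middle plane and 36 to 76 mm from the hinge, a fixed quadrant strip, from top to bottom grey, green, grey, red. Origin: centre of the underside; z up.
- lever_hinge (a point): Point on the lever's level hinge axis, in the lever's middle plane, 105 mm above the bench and 60 mm to +x from the valve's origin; axes as those of valve (the hinge axis is y).
- lever_pad (a point): Centre of the top face of the red pad at the lever's free end, where to press: 135 mm from the hinge along the lever, 8 mm above its centre line. Pad 60 mm long (along the lever), 36 wide, 16 thick. x of this frame runs along the lever to the hinge, z is normal to the pad's top. Its height above the bench is about 170 mm when up and 118 mm in mid green.
- lever (a joint): Angle of the lever in rad: 0 is up, where its spring puts it (free end 0.44 rad above level); grows as it is pressed down; stop at 0.70. Its yellow cross bar (pointer) is in the green from 0.32 to 0.48 (middle 0.40: lever nearly level) and in the red from 0.60. The spring pushes the pad up with some 3.5 N at 0, 10 N in the green, 15 N at the stop; let go, it springs back up.
- socket: Bystander: steel socket standing on end, 25 mm across, 38 mm tall. Origin: centre of its underside.
- spanner: Bystander: steel spanner lying flat, 150 mm long along x of its frame. Origin: underside, at mid length.
- spray_can: Bystander: white and red spray can, 58 mm across, 150 mm tall, standing. Origin: centre of its underside.
- screwdriver: Bystander: screwdriver with a red handle, lying, 200 mm long along x of its frame. Origin: underside, at mid length.
- tape: Bystander: black ring (a roll), 90 mm across, 22 mm tall, lying flat. Origin: centre of its underside.
- ball_joint: Bystander: dark steel ball joint, its round head 32 mm across with a stud up to 50 mm tall, shank 80 mm long towards -x of its frame. Origin: centre of the head's underside.

How it is judged (in metres and radians):
On the way, in this order (a step that is already met when the one before it is completed fails the run):
1. the cap stands at 4 and has been let go, the lever still up (value of joint cap between 1.306 and 1.486 rad and contact force between the fingers and cap below 0.5 N and value of joint lever below 0.2 rad), for 0.2 s.
2. the lever is pressed into the green band by the fingers, and kept there half a second (value of joint lever between 0.31 and 0.49 rad and contact force between the fingers and lever above 4 N), for 0.5 s.
At the end, for the whole second after the job is handed in: The fingers press the lever (more than 4 N) and hold it still with its pointer in the green band (joint value 0.31 to 0.49 rad); the cap stands at 4 (within 0.09 rad) with nothing gripping it (all of step 2 and value of joint cap between 1.306 and 1.486 rad and velocity of joint lever between -0.1 and 0.1 rad/s and contact force between the fingers and cap below 0.5 N); the arm keeps its last pose, push and grip.
It fails at once if the lever was pushed into the red (value of joint lever above 0.61 rad).
It fails at once if a bystander was disturbed (moved over 25 mm) (distance of any of socket, spanner, spray_can, screwdriver, tape, ball_joint from where it was at the start of the episode above 0.025 m).
It also fails if it takes over 51 s, if anything falls off the work surface, if the arm or the gripper's body presses on something with over 40 N, if the wrist force passes 120 N, or if a joint passes its speed limit or range.

## Robot

A 7-joint arm with a two-finger parallel gripper is mounted at the origin on the work surface. World frame = base frame: x ahead of the robot, y to its left, z up, the work surface at z = 0. Lengths are in mm, angles in rad, forces in N, time in s.
With the tool pointing down it reaches from about 400 to 900 mm from the base axis. Payload 5.5 kg.
Tool frame: the origin (TCP) lies on the centre line of the jaws, within the pads' length; the fingertips stand manip.nose_length ahead of it and the grasp point (between the pads) lies 3 mm ahead of it (manip.nose_length is the distance from the TCP to the fingertips, in mm); z points along the fingers, y is the line along which they close (so a half turn about z gives the same grasp; the last joint's range is limited). The gripper opens to 92 mm and grips with 3 to 60 N. Pads are 19 mm wide; open, the fingers measure 130 mm over their backs; the gripper's body (75 mm by 190 mm) begins 47 mm behind the grasp point.
Start: joints at [1.563, 0.501, -0.427, 1.55, 0.221, 1.138, -0.21], TCP at [173.909, -626.303, 248.729] pointing down, gripper open.
Joint ranges: [-2.88, 2.88], [-0.31, 2.03], [-1.54, 1.56], [0.2, 2.42], [-1.41, 4.55], [0.19, 2.02], [-2.57, 2.57]. Speed limits (rad/s): [2.57, 2.57, 3.14, 3.14, 3.14, 3.14, 3.14].

## Interface

Orientations are given as a unit quaternion [w, x, y, z].
In Python, from plant import get_obs, get_image, manip gives the robot as it stands.
- The arm moves only by the tool drive_tool, never from a script. Its argument "motion" is a list of rows, each an object of numbers: "dx", "dy", "dz": the shift along the tool's x, y, z in units of 400 mm (1.0 is 400 mm); "wx", "wy", "wz": the turn, a rotation vector about the tool's x, y, z in units of pi rad (1.0 is pi rad). In form: [{"dx": .., "dy": .., "dz": .., "wx": .., "wy": .., "wz": ..}, ...]. A call has exactly 8 rows; each row is the pose to reach, as a shift and turn from the pose commanded when the call began, along the tool's axes at that moment, turning the shorter way round; what a row does not reach only later rows make up. A row lasts 1/8 s, in which the tool goes at most 62.5 mm and 10.7 degrees, less where a joint would pass 70% of its speed; a pose out of reach is approached as far as the arm can. A call with a number of a shift or a turn outside -1 to 1 is refused whole. A call with a gripper value outside its range is refused whole. "fingers" is the opening in per cent of the stroke, from 0 (shut) to 100 (fully open), set as the call begins (left out, the last holds). The fingers move at their own pace and stop on an object; "force" is the grip in N (left out, the last holds). Time passes only in rows, so rows that repeat a pose let the fingers close, or fill a call up. It gives the time, the measured TCP pose, the force, the opening and the grip force at its end, in the units of the state.
- get_obs(): the state, without advancing time (a new reading comes with each control period).
- get_image(name): name is "scene" or "side" or "wrist"; returns a dict with "image" (400x640x3 uint8, red, green, blue), "fx", "fy", "cx", "cy" (pixels), "world_from_camera" (4x4, takes a point from camera to world coordinates). Camera axes: x right, y up, looking along -z (the intrinsics and any distortion apply to the point x, -y, -z); pixel columns grow to the right and rows downward; lengths in mm; the calibration is good to about 2 mm. The wrist camera is an equidistant fisheye: a pixel r from the principal point sees the ray r / f radians off the axis. A picture is of the moment at which its call begins. There is no depth.
- manip.job_done(): hands the job in; it is judged then, once.
The state is a dict: "time": time; "q": joint angles; "joint_vel": joint speeds; "effort": joint torques, N m; "tool_pos": TCP position; "tcp_rot": TCP orientation; "force": force on the tool from outside, world axes, zero at the start; "torque": the same for the moment, N m; "grip_width": finger opening in mm; "grasp_force": force on a finger pad.
Only numpy, scipy, OpenCV 4.12 (cv2) and the standard library are available. Lean on these libraries where they do the work, as an engineer would, in place of code of your own. Each camera call takes 0.05 s, during which the arm holds its last target. There are 200 camera calls.

## Working session

There is one attempt and no reset: what is moved stays moved. The work goes in short steps, Python scripts to look and compute and a tool call to move; the robot and the scene stay as the last step left them, time stands still between calls to the robot, and variables do not carry over. Pictures are saved under pics/ and viewed, at most 10 in all, crops included, and the job is handed in when it is done.

Besides the shell and the picture viewer there is one more tool, called after "Request:" as name(argument=value, ...), one argument or row to a line, values as JSON. drive_tool: Moves the arm, as the interface text tells. Its arguments: {"type":"object","properties":{"motion":{"type":"array","items":{"type":"object","properties":{"dx":{"type":"number","minimum":-1,"maximum":1},"dy":{"type":"number","minimum":-1,"maximum":1},"dz":{"type":"number","minimum":-1,"maximum":1},"wx":{"type":"number","minimum":-1,"maximum":1},"wy":{"type":"number","minimum":-1,"maximum":1},"wz":{"type":"number","minimum":-1,"maximum":1}}}},"fingers":{"type":"number"},"force":{"type":"number"}},"required":["motion"]}

```bash
ls; mkdir -p pics; cat > h.py <<'E'
import numpy as np, cv2
from plant import get_obs,get_image,manip
from scipy.spatial.transform import Rotation as R
def ray(im,u,v):
    T=np.array(im["world_from_camera"]);x=(u-im["cx"]);y=(v-im["cy"])
    if im.get("wrist"):
        r=np.hypot(x,y);th=r/im["fx"];d=np.array([np.sin(th)*x/max(r,1e-9),-np.sin(th)*y/max(r,1e-9),-np.cos(th)])
    else: d=np.array([x/im["fx"],-y/im["fy"],-1])
    d=T[:3,:3]@d
    return T[:3,3],d/np.linalg.norm(d)
def onz(im,u,v,z):
    o,d=ray(im,u,v);return o+d*(z-o[2])/d[2]
def two(a,b):
    (o,d),(p,e)=a,b
    s=np.linalg.lstsq(np.c_[d,-e],p-o,rcond=None)[0]
    A=o+d*s[0];B=p+e*s[1];return (A+B)/2,np.linalg.norm(A-B)
def grab(n):
    im=get_image(n);im["wrist"]=n=="wrist";return im
def save(im,f): cv2.imwrite("pics/"+f,im["image"][:,:,::-1])
E
python3 - <<'E'
from h import *
import pickle
for n in("scene","side","wrist"):
    im=grab(n);save(im,n+"0.png");pickle.dump(im,open(n+"0.pkl","wb"));print(n,{k:v for k,v in im.items() if k!="image"})
print(get_obs(),manip.nose_length,dir(manip))
E
```

```text
pics
scene {'fx': 381.0532980897195, 'fy': 381.0532980897195, 'cx': 314.25704379659675, 'cy': 194.39925329276718, 'world_from_camera': array([[ 1.74813025e-01, -7.61278416e-01,  6.24416192e-01,
         1.16129644e+03],
       [ 9.84489746e-01,  1.44708349e-01, -9.91939167e-02,
        -1.30428731e+02],
       [-1.48440484e-02,  6.32071727e-01,  7.74767699e-01,
         8.76238565e+02],
       [ 0.00000000e+00,  0.00000000e+00,  0.00000000e+00,
         1.00000000e+00]]), 'wrist': False}
side {'fx': 384.22007483176884, 'fy': 384.22007483176884, 'cx': 326.7363147241567, 'cy': 196.49635837307355, 'world_from_camera': array([[ 9.64152549e-01,  1.53419797e-01, -2.16499948e-01,
         3.68756189e+02],
       [-2.65032772e-01,  5.16998055e-01, -8.13922994e-01,
        -7.67508280e+02],
       [-1.29418482e-02,  8.42125511e-01,  5.39126267e-01,
         6.12952499e+02],
       [ 0.00000000e+00,  0.00000000e+00,  0.00000000e+00,
         1.00000000e+00]]), 'wrist': False}
wrist {'fx': 309.70691628693146, 'fy': 309.70691628693146, 'cx': 309.8956012217883, 'cy': 200.02621849728425, 'world_fr
[... 818 characters left out ...]
309, -625.8601823 ,  247.90590041]), 'tcp_rot': array([-7.27448527e-04,  9.90842440e-01,  1.35021203e-01, -7.04315248e-05]), 'force': array([ 0.06737407, -0.9603039 ,  0.03717128]), 'torque': array([-0.01894258,  0.00542732,  0.02796577]), 'grasp_force': 0.0, 'grip_width': 91.78369364230664} 22.0 ['MotionError', '__class__', '__delattr__', '__dict__', '__dir__', '__doc__', '__eq__', '__format__', '__ge__', '__getattribute__', '__getstate__', '__gt__', '__hash__', '__init__', '__init_subclass__', '__le__', '__lt__', '__module__', '__ne__', '__new__', '__reduce__', '__reduce_ex__', '__repr__', '__setattr__', '__sizeof__', '__str__', '__subclasshook__', '__weakref__', 'job_done', 'nose_length']
```

View pics/scene0.png

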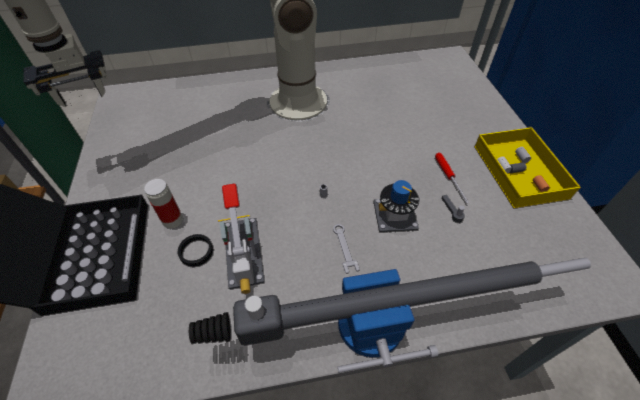

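View pics/side0.png

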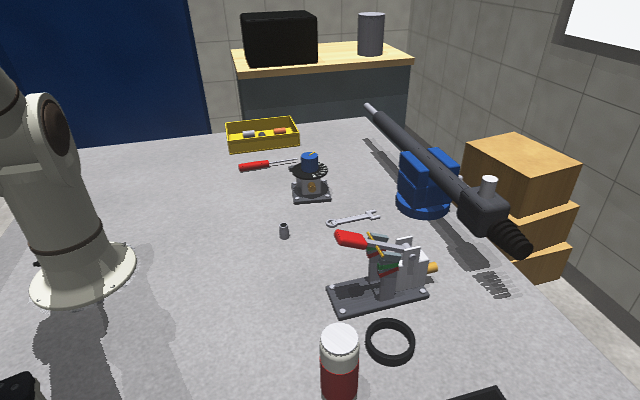

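The scene view shows the regulator cap near (402,190) and the lever's red pad near (231,195), with the spray can at (160,200) left of the pad. In the side view the cap is near (309,160) and the pad near (350,238). Next I measure both.

```bash
python3 - <<'E'
from h import *
import pickle
I={n:pickle.load(open(n+"0.pkl","rb")) for n in("scene","side")}
def cent(n,box,lo,hi,lo2=None,hi2=None):
    im=I[n]["image"];u0,v0,u1,v1=box;c=cv2.cvtColor(im[v0:v1,u0:u1],cv2.COLOR_RGB2HSV)
    m=cv2.inRange(c,lo,hi)
    if lo2: m|=cv2.inRange(c,lo2,hi2)
    k,l,s,ce=cv2.connectedComponentsWithStats(m);i=1+np.argmax(s[1:,4]);print(n,s[i]+[u0,v0,0,0,0],ce[i]+[u0,v0]);return ce[i]+[u0,v0]
B=((105,120,60),(125,255,255));Rd=((0,150,80),(6,255,255),(174,150,80),(180,255,255))
a=cent("scene",(375,165,430,215),*B);b=cent("side",(285,140,335,175),*B)
print("cap",two(ray(I["scene"],*a),ray(I["side"],*b)),onz(I["scene"],*a,112),onz(I["side"],*b,105))
a=cent("scene",(215,175,245,212),*Rd);b=cent("side",(325,222,375,255),*Rd)
print("pad",two(ray(I["scene"],*a),ray(I["side"],*b)))
s=cv2.resize(I["scene"]["image"][160:300,200:440],None,fx=3.3,fy=3.3,interpolation=cv2.INTER_CUBIC)
cv2.imwrite("pics/c1.png",s[:,:,::-1])
E
```

```text
scene [392 180  20  16 197] [400.82741117 187.39593909]
side [301 152  17   8  94] [308.65957447 155.64893617]
cap (array([573.01176486, 189.57092234, 124.47991297]), np.float64(2.0292460991074948)) [564.38860894 194.11779351 112.        ] [580.82207936 229.59171654 105.        ]
scene [222 184  17  24 324] [230.11111111 195.44135802]
side [335 229  33  19 372] [350.00806452 237.88172043]
pad (array([ 552.62595118, -239.57927163,  164.28561316]), np.float64(0.19726906333873814))
```

View pics/c1.png

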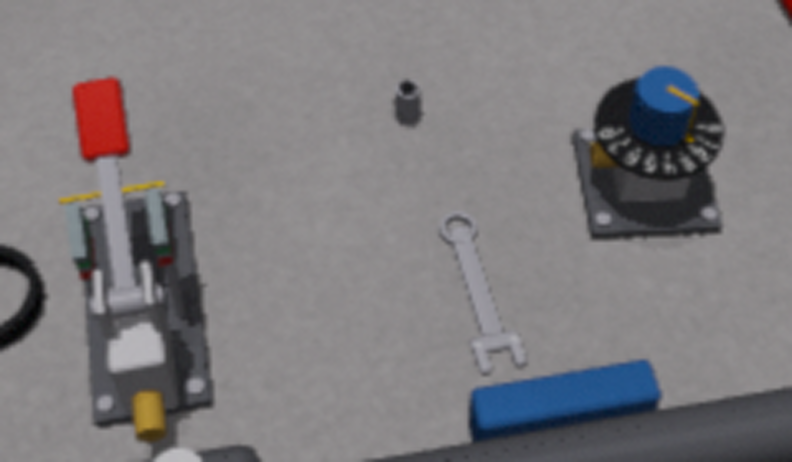

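The crop shows the cap pointer at about (690,98), roughly at 1–2 on the scale. The lever is up with its yellow cross bar near (110,190). I'll move above the cap for a close look.

Request:
drive_tool(
  motion=[
    {"dx": 0.09, "dy": -0.1, "dz": -0.02},
    {"dx": 0.19, "dy": -0.21, "dz": -0.05},
    {"dx": 0.28, "dy": -0.32, "dz": -0.08},
    {"dx": 0.38, "dy": -0.43, "dz": -0.1},
    {"dx": 0.47, "dy": -0.53, "dz": -0.1},
    {"dx": 0.57, "dy": -0.64, "dz": -0.1},
    {"dx": 0.66, "dy": -0.75, "dz": -0.1},
    {"dx": 0.75, "dy": -0.85, "dz": -0.1},
  ],
  fingers=100,
)

```text
invalid input
```

Request:
drive_tool(
  motion=[
    {"dx": 0.09, "dy": -0.1},
    {"dx": 0.19, "dy": -0.21},
    {"dx": 0.28, "dy": -0.32},
    {"dx": 0.38, "dy": -0.43},
    {"dx": 0.47, "dy": -0.53},
    {"dx": 0.57, "dy": -0.64},
    {"dx": 0.66, "dy": -0.75},
    {"dx": 0.75, "dy": -0.85},
  ],
)

```text
invalid input
```

```bash
python3 - <<'E'
from h import *
import pickle
o=get_obs();im=grab("wrist");save(im,"w1.png");pickle.dump(im,open("w1.pkl","wb"))
print({k:np.round(o[k],3) for k in("time","q","tool_pos","tcp_rot","force")})
E
```

```text
{'time': np.float64(0.15), 'q': array([ 1.563,  0.502, -0.427,  1.551,  0.221,  1.138, -0.21 ]), 'tool_pos': array([ 173.739, -625.86 ,  247.906]), 'tcp_rot': array([-0.001,  0.991,  0.135, -0.   ]), 'force': array([ 0.067, -0.96 ,  0.037])}
```

View pics/w1.png

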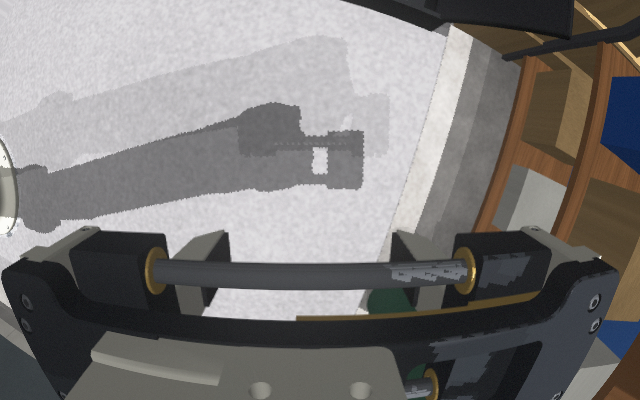

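The picture shows only the gripper and bare bench because the move was refused; rows apparently need every key. I'll resend with all keys, stopping about 90 mm short in tool x so the jaws don't hide the cap.

Request:
drive_tool(
  motion=[
    {"dx": 0.08, "dy": -0.1, "dz": -0.02, "wx": 0, "wy": 0, "wz": 0},
    {"dx": 0.16, "dy": -0.21, "dz": -0.05, "wx": 0, "wy": 0, "wz": 0},
    {"dx": 0.24, "dy": -0.32, "dz": -0.08, "wx": 0, "wy": 0, "wz": 0},
    {"dx": 0.32, "dy": -0.43, "dz": -0.1, "wx": 0, "wy": 0, "wz": 0},
    {"dx": 0.4, "dy": -0.53, "dz": -0.1, "wx": 0, "wy": 0, "wz": 0},
    {"dx": 0.48, "dy": -0.64, "dz": -0.1, "wx": 0, "wy": 0, "wz": 0},
    {"dx": 0.56, "dy": -0.75, "dz": -0.1, "wx": 0, "wy": 0, "wz": 0},
    {"dx": 0.64, "dy": -0.85, "dz": -0.1, "wx": 0, "wy": 0, "wz": 0},
  ],
  fingers=100,
  force=30,
)

```text
time: 1.2
tool_pos: [329.9, -228.4, 288.8]
tcp_rot: [0.0, 0.991, 0.135, -0.0]
force: [0.5, 0.3, 0.6]
grip_width: 91.7
grasp_force: 0.0
```

Request:
drive_tool(
  motion=[
    {"dx": 0.08, "dy": -0.1, "dz": 0, "wx": 0, "wy": 0, "wz": 0},
    {"dx": 0.16, "dy": -0.21, "dz": 0, "wx": 0, "wy": 0, "wz": 0},
    {"dx": 0.24, "dy": -0.32, "dz": 0, "wx": 0, "wy": 0, "wz": 0},
    {"dx": 0.32, "dy": -0.43, "dz": 0, "wx": 0, "wy": 0, "wz": 0},
    {"dx": 0.4, "dy": -0.53, "dz": 0, "wx": 0, "wy": 0, "wz": 0},
    {"dx": 0.48, "dy": -0.64, "dz": 0, "wx": 0, "wy": 0, "wz": 0},
    {"dx": 0.56, "dy": -0.75, "dz": 0, "wx": 0, "wy": 0, "wz": 0},
    {"dx": 0.64, "dy": -0.85, "dz": 0, "wx": 0, "wy": 0, "wz": 0},
  ],
)

```text
time: 2.2
tool_pos: [485.8, 167.4, 288.5]
tcp_rot: [0.0, 0.991, 0.135, -0.0]
force: [0.7, -0.6, 0.0]
grip_width: 91.7
grasp_force: 0.0
```

```bash
python3 - <<'E'
from h import *
import pickle
o=get_obs();im=grab("wrist");save(im,"w2.png");pickle.dump(im,open("w2.pkl","wb"))
print({k:np.round(o[k],3) for k in("time","q","tool_pos","tcp_rot","force","joint_vel")})
E
```

```text
{'time': np.float64(2.2), 'q': array([ 0.506,  0.356, -1.084,  1.829,  0.342,  1.163, -1.991]), 'tool_pos': array([485.841, 167.391, 288.549]), 'tcp_rot': array([ 0.   ,  0.991,  0.135, -0.   ]), 'force': array([ 0.691, -0.646,  0.028]), 'joint_vel': array([-1.177,  0.658,  0.222, -0.587,  0.575,  0.256, -1.048])}
```

View pics/w2.png

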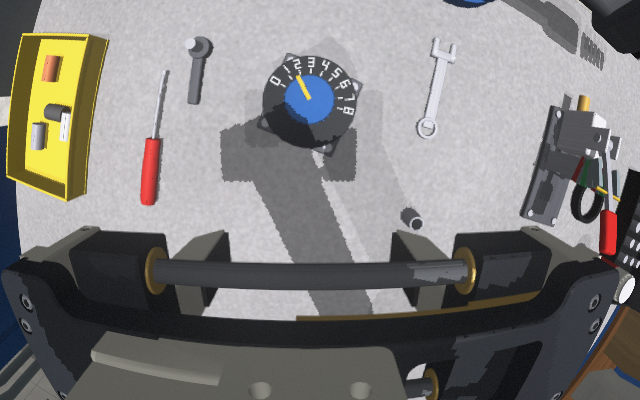

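The wrist view shows the cap at (309,98) with its pointer toward 2–1.5, the digits 0 at (276,82), 4 at (326,66) and 8 at (348,110), and the pointer end at about (300,78). Now computing the angles.

```bash
python3 - <<'E'
from h import *
import pickle
im=pickle.load(open("w2.pkl","rb"));img=im["image"]
hsv=cv2.cvtColor(img,cv2.COLOR_RGB2HSV)[40:170,240:380]
b=cv2.inRange(hsv,(105,120,80),(125,255,255))
y=cv2.inRange(hsv,(18,130,120),(32,255,255))
m=b|y
c=max(cv2.findContours(m,cv2.RETR_EXTERNAL,cv2.CHAIN_APPROX_NONE)[0],key=cv2.contourArea)[:,0]+[240,40]
# top face: pick points, project at z=127
(P,r)=cv2.minEnclosingCircle(np.float32([onz(im,u,v,127)[:2] for u,v in c]));print("cap circle z127",P,r)
vs=np.argwhere(y)[:,::-1]+[240,40];Y=np.array([onz(im,u,v,127)[:2] for u,v in vs])
print("yellow n",len(Y)); 
vx,vy,x0,y0=cv2.fitLine(np.float32(Y),cv2.DIST_HUBER,0,.01,.01).ravel();print("ptr dir deg",np.degrees(np.arctan2(vy,vx)),x0,y0,vs.min(0),vs.max(0))
L={0:(276,82),1:(287,72),2:(298,66),3:(311,63),4:(325,66),5:(335,72),6:(342,80),7:(347,96),8:(348,110)}
Q={k:onz(im,*p,82)[:2] for k,p in L.items()}
C=(Q[0]+Q[8])/2
from scipy.optimize import least_squares
pts=np.array(list(Q.values()))
f=least_squares(lambda p:np.hypot(*(pts-p[:2]).T)-p[2],[570,192,45]).x;print("label circle",f,"mid08",C)
for k in Q: d=Q[k]-np.array(P);print(k,np.round(Q[k]),round(np.degrees(np.arctan2(d[1],d[0])),1), end="; ")
s=cv2.resize(img[45:165,240:380],None,fx=5,fy=5,interpolation=cv2.INTER_CUBIC);cv2.imwrite("pics/c2.png",s[:,:,::-1])
E
```

```text
cap circle z127 (570.7921752929688, 191.64694213867188) 24.876022338867188
yellow n 89
ptr dir deg 41.42258 580.237 200.34981 [296  75] [309  98]
label circle [570.6618343  190.46763815  42.18480255] mid08 [577.18640486 189.90286464]
0 [582. 232.] 74.9; 1 [596. 223.] 52.1; 2 [605. 214.] 32.6; 3 [612. 201.] 12.5; 4 [613. 185.] -8.6; 5 [610. 173.] -25.7; 6 [603. 163.] -41.4; 7 [587. 153.] -66.7; 8 [573. 148.] -87.5;
```

View pics/c2.png

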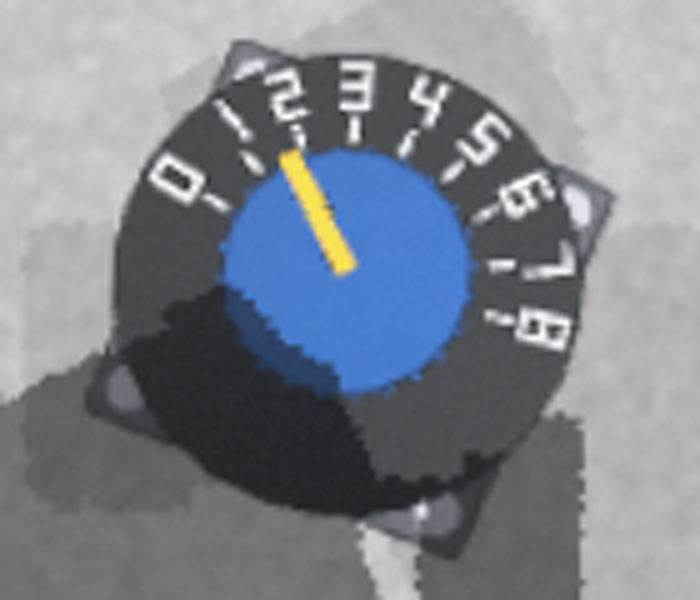

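The crop confirms the pointer between 1 and 2 (about 1.6), so 4 is roughly 48° clockwise. The cap axis is at (571,191). I'll move over it with a small pre-turn to check wrist range.

Request:
drive_tool(
  motion=[
    {"dx": 0.05, "dy": 0, "dz": 0, "wx": 0, "wy": 0, "wz": -0.03},
    {"dx": 0.1, "dy": 0, "dz": 0, "wx": 0, "wy": 0, "wz": -0.06},
    {"dx": 0.15, "dy": 0, "dz": 0.03, "wx": 0, "wy": 0, "wz": -0.1},
    {"dx": 0.2, "dy": -0.003, "dz": 0.08, "wx": 0, "wy": 0, "wz": -0.1},
    {"dx": 0.223, "dy": -0.003, "dz": 0.14, "wx": 0, "wy": 0, "wz": -0.1},
    {"dx": 0.223, "dy": -0.003, "dz": 0.2, "wx": 0, "wy": 0, "wz": -0.1},
    {"dx": 0.223, "dy": -0.003, "dz": 0.25, "wx": 0, "wy": 0, "wz": -0.1},
    {"dx": 0.223, "dy": -0.003, "dz": 0.25, "wx": 0, "wy": 0, "wz": -0.1},
  ],
)

```text
time: 3.25
tool_pos: [569.9, 190.1, 187.1]
tcp_rot: [0.0, 0.958, 0.288, -0.002]
force: [-0.5, 0.3, 0.2]
grip_width: 92.0
grasp_force: 0.0
```

```bash
python3 - <<'E'
from h import *
o=get_obs()
print({k:np.round(o[k],3) for k in("time","q","tool_pos","tcp_rot","force","joint_vel")})
E
```

```text
{'time': np.float64(3.25), 'q': array([ 0.331,  0.654, -0.982,  1.721,  0.602,  1.104, -1.828]), 'tool_pos': array([569.894, 190.097, 187.127]), 'tcp_rot': array([ 0.   ,  0.958,  0.288, -0.002]), 'force': array([-0.453,  0.265,  0.241]), 'joint_vel': array([ 0.007, -0.028, -0.027, -0.033, -0.011,  0.013,  0.005])}
```

Request:
drive_tool(
  motion=[
    {"dx": 0.003, "dy": 0, "dz": 0, "wx": 0, "wy": 0, "wz": -0.05},
    {"dx": 0.003, "dy": 0, "dz": 0, "wx": 0, "wy": 0, "wz": -0.1},
    {"dx": 0.003, "dy": 0, "dz": 0.03, "wx": 0, "wy": 0, "wz": -0.15},
    {"dx": 0.003, "dy": 0, "dz": 0.06, "wx": 0, "wy": 0, "wz": -0.2},
    {"dx": 0.003, "dy": 0, "dz": 0.1, "wx": 0, "wy": 0, "wz": -0.2},
    {"dx": 0.003, "dy": 0, "dz": 0.15, "wx": 0, "wy": 0, "wz": -0.2},
    {"dx": 0.003, "dy": 0, "dz": 0.188, "wx": 0, "wy": 0, "wz": -0.2},
    {"dx": 0.003, "dy": 0, "dz": 0.188, "wx": 0, "wy": 0, "wz": -0.2},
  ],
)

```text
time: 4.25
tool_pos: [571.0, 191.1, 112.0]
tcp_rot: [-0.0, 0.822, 0.57, -0.001]
force: [-0.1, 0.0, -0.6]
grip_width: 92.0
grasp_force: 0.0
```

Request:
drive_tool(
  motion=[
    {"dx": 0, "dy": 0, "dz": 0, "wx": 0, "wy": 0, "wz": 0},
    {"dx": 0, "dy": 0, "dz": 0, "wx": 0, "wy": 0, "wz": 0},
    {"dx": 0, "dy": 0, "dz": 0, "wx": 0, "wy": 0, "wz": 0},
    {"dx": 0, "dy": 0, "dz": 0, "wx": 0, "wy": 0, "wz": 0},
    {"dx": 0, "dy": 0, "dz": 0, "wx": 0, "wy": 0, "wz": 0},
    {"dx": 0, "dy": 0, "dz": 0, "wx": 0, "wy": 0, "wz": 0},
    {"dx": 0, "dy": 0, "dz": 0, "wx": 0, "wy": 0, "wz": 0},
    {"dx": 0, "dy": 0, "dz": 0, "wx": 0, "wy": 0, "wz": 0},
  ],
  fingers=0,
  force=30,
)

```text
time: 5.25
tool_pos: [571.2, 191.9, 113.6]
tcp_rot: [-0.0, 0.821, 0.57, -0.0]
force: [-4.9, 0.8, 4.9]
grip_width: 47.4
grasp_force: 30.0
```

Request:
drive_tool(
  motion=[
    {"dx": 0, "dy": 0, "dz": 0, "wx": 0, "wy": 0, "wz": 0.045},
    {"dx": 0, "dy": 0, "dz": 0, "wx": 0, "wy": 0, "wz": 0.09},
    {"dx": 0, "dy": 0, "dz": 0, "wx": 0, "wy": 0, "wz": 0.135},
    {"dx": 0, "dy": 0, "dz": 0, "wx": 0, "wy": 0, "wz": 0.18},
    {"dx": 0, "dy": 0, "dz": 0, "wx": 0, "wy": 0, "wz": 0.22},
    {"dx": 0, "dy": 0, "dz": 0, "wx": 0, "wy": 0, "wz": 0.25},
    {"dx": 0, "dy": 0, "dz": 0, "wx": 0, "wy": 0, "wz": 0.27},
    {"dx": 0, "dy": 0, "dz": 0, "wx": 0, "wy": 0, "wz": 0.27},
  ],
)

```text
time: 6.25
tool_pos: [571.1, 192.0, 113.6]
tcp_rot: [0.0, 0.983, 0.182, -0.001]
force: [-4.7, 0.4, 4.7]
grip_width: 47.6
grasp_force: 30.0
```

Request:
drive_tool(
  motion=[
    {"dx": 0, "dy": 0, "dz": 0, "wx": 0, "wy": 0, "wz": 0},
    {"dx": 0, "dy": 0, "dz": 0, "wx": 0, "wy": 0, "wz": 0},
    {"dx": 0, "dy": 0, "dz": 0, "wx": 0, "wy": 0, "wz": 0},
    {"dx": 0, "dy": 0, "dz": 0, "wx": 0, "wy": 0, "wz": 0},
    {"dx": 0, "dy": 0, "dz": 0, "wx": 0, "wy": 0, "wz": 0},
    {"dx": 0, "dy": 0, "dz": 0, "wx": 0, "wy": 0, "wz": 0},
    {"dx": 0, "dy": 0, "dz": 0, "wx": 0, "wy": 0, "wz": 0},
    {"dx": 0, "dy": 0, "dz": 0, "wx": 0, "wy": 0, "wz": 0},
  ],
  fingers=100,
)

```text
time: 7.25
tool_pos: [572.0, 191.6, 113.5]
tcp_rot: [0.0, 0.983, 0.182, 0.0]
force: [0.1, -0.3, -0.5]
grip_width: 91.8
grasp_force: 0.0
```

Request:
drive_tool(
  motion=[
    {"dx": 0, "dy": 0, "dz": -0.05, "wx": 0, "wy": 0, "wz": 0},
    {"dx": 0, "dy": 0, "dz": -0.12, "wx": 0, "wy": 0, "wz": 0},
    {"dx": 0, "dy": 0, "dz": -0.25, "wx": 0, "wy": 0, "wz": 0},
    {"dx": -0.06, "dy": 0, "dz": -0.35, "wx": 0, "wy": 0, "wz": 0},
    {"dx": -0.15, "dy": 0, "dz": -0.44, "wx": 0, "wy": 0, "wz": 0},
    {"dx": -0.22, "dy": 0, "dz": -0.44, "wx": 0, "wy": 0, "wz": 0},
    {"dx": -0.22, "dy": 0, "dz": -0.44, "wx": 0, "wy": 0, "wz": 0},
    {"dx": -0.22, "dy": 0, "dz": -0.44, "wx": 0, "wy": 0, "wz": 0},
  ],
)

```text
time: 8.25
tool_pos: [490.5, 160.1, 290.4]
tcp_rot: [0.0, 0.983, 0.181, 0.001]
force: [0.1, 0.5, -0.2]
grip_width: 92.2
grasp_force: 0.0
```

```bash
python3 - <<'E'
from h import *
import pickle
o=get_obs();print({k:np.round(o[k],3) for k in("time","q","tool_pos","tcp_rot","force")})
im=grab("wrist");pickle.dump(im,open("w3.pkl","wb"));img=im["image"]
hsv=cv2.cvtColor(img,cv2.COLOR_RGB2HSV)
T=np.array(im["world_from_camera"])
b=cv2.inRange(hsv[30:180,230:390],(105,120,80),(125,255,255));y=cv2.inRange(hsv[30:180,230:390],(18,130,120),(32,255,255))
k,l,s,ce=cv2.connectedComponentsWithStats(b);i=1+np.argmax(s[1:,4]);u,v=(ce[i]+[230,30]).astype(int);print(u,v)
vs=np.argwhere(y)[:,::-1]+[230,30]
Y=np.array([onz(im,a,c,127)[:2] for a,c in vs]);Y=Y[np.hypot(*(Y-[571,191]).T)<26]
vx,vy,x0,y0=cv2.fitLine(np.float32(Y),cv2.DIST_HUBER,0,.01,.01).ravel();print("ptr",len(Y),np.degrees(np.arctan2(vy,vx)),x0,y0)
u0=max(u-70,0);v0=max(v-60,0)
cv2.imwrite("pics/c3.png",cv2.resize(img[v0:v0+120,u0:u0+140],None,fx=5,fy=5,interpolation=cv2.INTER_CUBIC)[:,:,::-1])
E
```

```text
{'time': np.float64(8.25), 'q': array([ 0.533,  0.365, -1.103,  1.823,  0.355,  1.17 , -1.892]), 'tool_pos': array([490.495, 160.091, 290.353]), 'tcp_rot': array([0.   , 0.983, 0.181, 0.001]), 'force': array([ 0.091,  0.496, -0.168])}
308 102
ptr 90 -8.086375 583.26733 190.01138
```

View pics/c3.png

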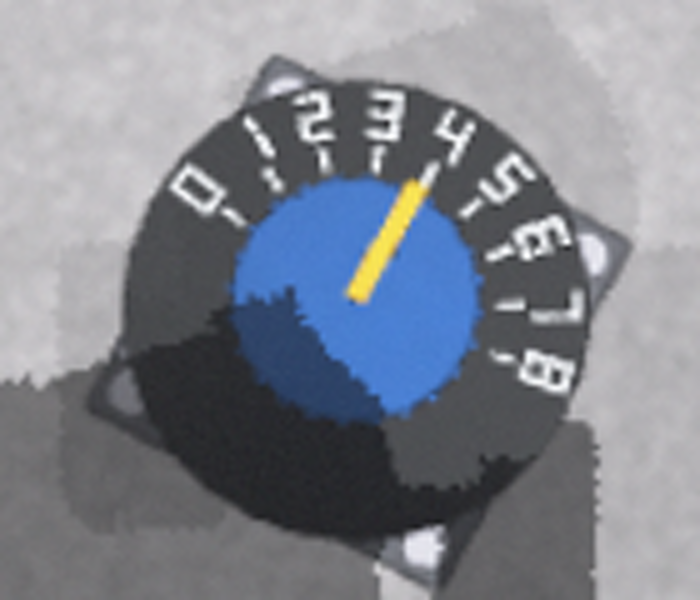

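The crop shows the pointer right at 4, measured −8° against about −7° expected, so the cap is set. Now over to the lever, closing the fingers on the way.

Request:
drive_tool(
  motion=[
    {"dx": -0.06, "dy": 0.13, "dz": 0, "wx": 0, "wy": 0, "wz": 0},
    {"dx": -0.12, "dy": 0.26, "dz": 0, "wx": 0, "wy": 0, "wz": 0},
    {"dx": -0.18, "dy": 0.39, "dz": 0, "wx": 0, "wy": 0, "wz": 0},
    {"dx": -0.24, "dy": 0.52, "dz": 0, "wx": 0, "wy": 0, "wz": 0},
    {"dx": -0.3, "dy": 0.65, "dz": 0, "wx": 0, "wy": 0, "wz": 0},
    {"dx": -0.36, "dy": 0.78, "dz": 0, "wx": 0, "wy": 0, "wz": 0},
    {"dx": -0.42, "dy": 0.9, "dz": 0, "wx": 0, "wy": 0, "wz": 0},
    {"dx": -0.46, "dy": 0.98, "dz": 0, "wx": 0, "wy": 0, "wz": 0},
  ],
  fingers=0,
)

```text
time: 9.3
tool_pos: [457.8, -275.0, 289.1]
tcp_rot: [-0.0, 0.984, 0.18, 0.0]
force: [0.5, 1.0, 0.4]
grip_width: 16.5
grasp_force: 0.0
```

```bash
python3 - <<'E'
from h import *
import pickle
o=get_obs();print({k:np.round(o[k],3) for k in("time","q","tool_pos","tcp_rot","force","grip_width")})
im=grab("wrist");pickle.dump(im,open("w4.pkl","wb"));save(im,"w4.png")
hsv=cv2.cvtColor(im["image"],cv2.COLOR_RGB2HSV)
m=cv2.inRange(hsv,(0,150,80),(6,255,255))|cv2.inRange(hsv,(174,150,80),(180,255,255))
k,l,s,ce=cv2.connectedComponentsWithStats(m)
for i in range(1,k):
    if s[i,4]>60: print(s[i],ce[i],onz(im,*ce[i],168))
E
```

```text
{'time': np.float64(9.3), 'q': array([ 1.302,  0.376, -1.009,  1.783,  0.343,  1.173, -1.02 ]), 'tool_pos': array([ 457.776, -274.968,  289.062]), 'tcp_rot': array([-0.   ,  0.984,  0.18 ,  0.   ]), 'force': array([0.536, 0.957, 0.376]), 'grip_width': np.float64(16.454)}
[ 281   51   59   70 2667] [310.         85.5864267] [ 548.09423754 -240.73432944  168.        ]
```

View pics/w4.png

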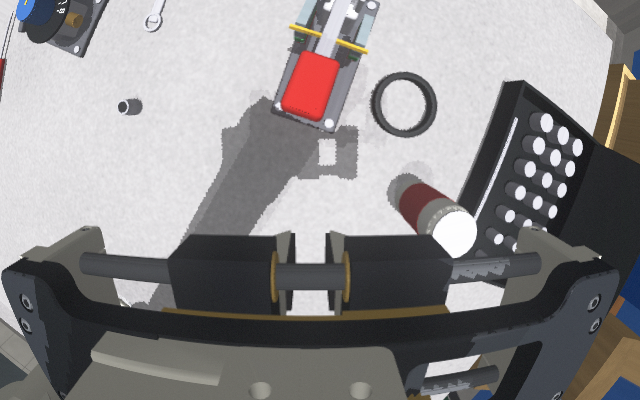

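The wrist view shows the red pad at (310,86), the lever running up to (345,10), and the near corners of the base plate at (272,112) and (335,132). The spray can top is at (453,232) and the tape at (404,104).

```bash
python3 - <<'E'
from h import *
import pickle
im=pickle.load(open("w4.pkl","rb"))
a,b=onz(im,272,112,12),onz(im,335,132,12);d=b-a
print("base edge",a,b,np.linalg.norm(d),"valve x dir deg",np.degrees(np.arctan2(d[1],d[0]))+90)
print("mid near edge",(a+b)/2,"can top",onz(im,453,232,150))
print("yellow ends",onz(im,291,26,150),onz(im,367,52,150))
for n in("scene",):pass
E
```

```text
base edge [ 512.45216892 -200.53120605   12.        ] [ 516.67833483 -288.2339814    12.        ] 87.80454021032762 valve x dir deg 2.7587988013451366
mid near edge [ 514.56525188 -244.38259372   12.        ] can top [ 472.99486314 -426.71989362  150.        ]
yellow ends [ 595.75699296 -204.78152057  150.        ] [ 597.71451625 -275.88990855  150.        ]
```

Valve yaw is about 2° and the hinge is near (674,−239), so I'll press at (546,−241.5) with the tip ending at about 118 mm (TCP 140).

Request:
drive_tool(
  motion=[
    {"dx": 0.06, "dy": 0, "dz": 0, "wx": 0, "wy": 0, "wz": 0.03},
    {"dx": 0.12, "dy": 0, "dz": 0.02, "wx": 0, "wy": 0, "wz": 0.06},
    {"dx": 0.18, "dy": 0, "dz": 0.06, "wx": 0, "wy": 0, "wz": 0.1},
    {"dx": 0.235, "dy": 0, "dz": 0.1, "wx": 0, "wy": 0, "wz": 0.104},
    {"dx": 0.235, "dy": 0, "dz": 0.14, "wx": 0, "wy": 0, "wz": 0.104},
    {"dx": 0.235, "dy": 0, "dz": 0.17, "wx": 0, "wy": 0, "wz": 0.104},
    {"dx": 0.235, "dy": 0, "dz": 0.185, "wx": 0, "wy": 0, "wz": 0.104},
    {"dx": 0.235, "dy": 0, "dz": 0.185, "wx": 0, "wy": 0, "wz": 0.104},
  ],
)

```text
time: 10.35
tool_pos: [545.0, -238.8, 215.3]
tcp_rot: [-0.0, 1.0, 0.019, -0.0]
force: [-0.4, -0.3, 0.1]
grip_width: 0.5
grasp_force: 0.0
```

Request:
drive_tool(
  motion=[
    {"dx": 0.002, "dy": 0.006, "dz": 0.03, "wx": 0, "wy": 0, "wz": 0},
    {"dx": 0.002, "dy": 0.006, "dz": 0.06, "wx": 0, "wy": 0, "wz": 0},
    {"dx": 0.002, "dy": 0.006, "dz": 0.085, "wx": 0, "wy": 0, "wz": 0},
    {"dx": 0.002, "dy": 0.006, "dz": 0.11, "wx": 0, "wy": 0, "wz": 0},
    {"dx": 0.002, "dy": 0.006, "dz": 0.13, "wx": 0, "wy": 0, "wz": 0},
    {"dx": 0.002, "dy": 0.006, "dz": 0.15, "wx": 0, "wy": 0, "wz": 0},
    {"dx": 0.002, "dy": 0.006, "dz": 0.165, "wx": 0, "wy": 0, "wz": 0},
    {"dx": 0.002, "dy": 0.006, "dz": 0.175, "wx": 0, "wy": 0, "wz": 0},
  ],
)

```text
time: 11.35
tool_pos: [544.2, -241.0, 145.0]
tcp_rot: [0.0, 1.0, 0.019, -0.003]
force: [-7.8, -0.4, 10.5]
grip_width: 0.4
grasp_force: 5.0
```

Request:
drive_tool(
  motion=[
    {"dx": 0, "dy": 0, "dz": 0.005, "wx": 0, "wy": 0, "wz": 0},
    {"dx": 0, "dy": 0, "dz": 0.01, "wx": 0, "wy": 0, "wz": 0},
    {"dx": 0, "dy": 0, "dz": 0.012, "wx": 0, "wy": 0, "wz": 0},
    {"dx": 0, "dy": 0, "dz": 0.012, "wx": 0, "wy": 0, "wz": 0},
    {"dx": 0, "dy": 0, "dz": 0.012, "wx": 0, "wy": 0, "wz": 0},
    {"dx": 0, "dy": 0, "dz": 0.012, "wx": 0, "wy": 0, "wz": 0},
    {"dx": 0, "dy": 0, "dz": 0.012, "wx": 0, "wy": 0, "wz": 0},
    {"dx": 0, "dy": 0, "dz": 0.012, "wx": 0, "wy": 0, "wz": 0},
  ],
)

```text
time: 12.35
tool_pos: [543.7, -241.1, 140.3]
tcp_rot: [0.0, 1.0, 0.019, -0.003]
force: [-8.9, -1.1, 10.4]
grip_width: 0.8
grasp_force: 5.2
```

```bash
python3 - <<'E'
from h import *
im=grab("side")
a=cv2.resize(im["image"][215:325,310:450],None,fx=5.4,fy=5.4,interpolation=cv2.INTER_CUBIC)
cv2.imwrite("pics/f.png",a[:,:,::-1])
o=get_obs();print({k:np.round(o[k],3) for k in("time","tool_pos","force","joint_vel")})
im=grab("scene");hsv=cv2.cvtColor(im["image"],cv2.COLOR_RGB2HSV)[165:235,370:430]
y=cv2.inRange(hsv,(18,120,110),(32,255,255));Y=np.array([onz(im,u+370,v+165,127)[:2] for v,u in np.argwhere(y)])
Y=Y[np.hypot(*(Y-[571,191]).T)<27];print("ptr mean dir",len(Y),Y.mean(0)-[571,191])
E
```

```text
{'time': np.float64(12.4), 'tool_pos': array([ 543.698, -241.055,  140.319]), 'force': array([-8.455,  0.266, 11.352]), 'joint_vel': array([-0.   ,  0.001,  0.002, -0.001, -0.001, -0.001, -0.001])}
ptr mean dir 10 [15.39438794 -0.88872339]
```

View pics/f.png

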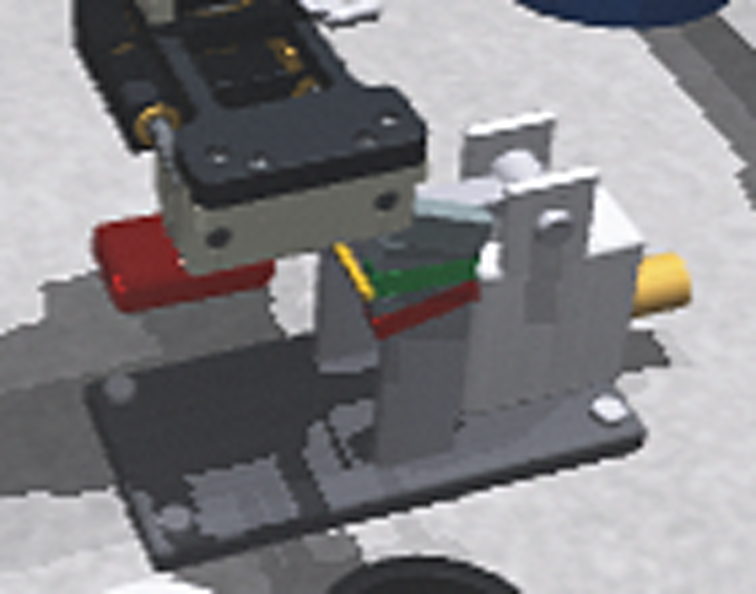

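The crop shows the bar's near end at (370,297), by the green part of the strip. I'll check the lever angle numerically with rays onto the plane of the bar's end, using the initial picture as reference.

```bash
python3 - <<'E'
from h import *
import pickle
i0=pickle.load(open("side0.pkl","rb"));i1=grab("side")
n=np.array([-np.sin(np.radians(2)),np.cos(np.radians(2)),0]);H=np.array([674.4,-239,105])
def onp(im,u,v,off):
    o,d=ray(im,u,v);p=o+d*((n@(H)+off-n@o)/(n@d));return p-H
for nm,im in(("before",i0),("now",i1)):
    hsv=cv2.cvtColor(im["image"],cv2.COLOR_RGB2HSV)[225:290,362:400]
    y=cv2.inRange(hsv,(20,150,120),(32,255,255));vs=np.argwhere(y)[:,::-1]+[362,225]
    # near end = lowest pixels
    e=vs[vs[:,1]>=vs[:,1].max()-1].mean(0);p=onp(im,*e,-36);print(nm,len(vs),e,np.round(p,1),"elev",round(float(np.arctan2(p[2],-p[0])),3))
    if nm=="now":
        for c,(lo,hi) in dict(green=((50,120,40),(80,255,255)),red=((0,150,60),(6,255,255))).items():
            m=cv2.inRange(hsv,lo,hi);g=np.argwhere(m)[:,::-1]+[362,225]
            g=g[(g[:,0]>=380)&(g[:,0]<=396)]
            for u in(382,388,394):
                q=g[g[:,0]==u][:,1]
                if len(q):
                  for v in(q.min()-.5,q.max()+.5):
                    p=onp(im,u,v,-34);print(c,u,v,np.round(p,1),"elev",round(float(np.arctan2(p[2],-p[0])),3))
E
```

```text
before 49 [381.8 255.4] [-72.8 -38.6  36.7] elev 0.467
now 24 [377.2 268.4] [-80.  -38.8   6.7] elev 0.084
green 382 264.5 [-69.8 -36.5  11.8] elev 0.167
green 382 268.5 [-69.1 -36.4   1.5] elev 0.021
green 388 264.5 [-57.2 -36.    8.2] elev 0.142
green 388 267.5 [-56.6 -36.    0.4] elev 0.007
green 394 263.5 [-44.7 -35.6   7.1] elev 0.158
green 394 266.5 [-44.  -35.6  -0.7] elev -0.017
red 382 272.5 [-68.3 -36.4  -9. ] elev -0.131
red 382 276.5 [-67.6 -36.4 -19.7] elev -0.283
red 388 272.5 [-55.6 -36.  -12.8] elev -0.227
red 388 273.5 [-55.3 -36.  -15.5] elev -0.273
red 394 270.5 [-43.1 -35.5 -11.3] elev -0.257
red 394 271.5 [-42.8 -35.5 -14. ] elev -0.316
```

The lever has turned 0.38 rad and the pointer sits mid-green (0.084, with the band measured at 0.02–0.16). The cap is still at 4 and the push is about 10 N, so I'm handing in.

```bash
python3 -c "
from h import *
print(manip.job_done())"
```

```text
the job is handed in; nothing more can be done
None
```

The job is handed in: the cap is clicked in at 4 and let go, and the fingers are holding the lever mid-green (about 0.38 rad, 10 N); the judge returned no verdict, only that the job was handed in.

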